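Trim the lathe speed unit with the tuning tool

TASK

Take the plastic tuning tool out of the wooden tool block, put its blade in the big slotted trimmer on top of the finned speed-control unit, and turn the trimmer clockwise with it until its pointer stands midway between the two raised ribs. Then put the tool back upright in its hole in the block, resting on its guard, and let go.

Things in the scene. Friction and masses are not known exactly. Their poses are not given: they have to be found in the camera images.
- tuner_grip (a point): Centre of the upright black plastic tuning tool's handle: flat-sided, 30 wide (x) by 20 thick (y) by 60 mm high; grip across the 20. Below: round guard 52 mm across, 30 to 36 mm under this point; 14 mm shaft; blade 26 wide (x), 5 thick (y), 14 mm high, its edge 81 mm under this point. z up the tool; half a turn makes no difference. 70 g, hangs loose in the wooden block.
- trimmer_slot (a point): Centre of the slot's floor, on the turning axis, in the white 48 mm trimmer head on the fixed grey 130x110x55 mm unit with cooling fins; 59 mm above bench. Turns with it: x along the slot to the 36 mm pointer nib, z up. Slot open-ended, 9.5 mm wide, 8 deep, then flares to 20 mm over 6 more. Blade is in if under 7 mm off the floor, within 12 mm of axis; about 10 degrees play each way.
- trimmer (a joint): Trimmer angle, rad, growing anticlockwise from above; 0 = pointer midway between the two aluminium ribs on the unit's top (21 degrees either side, 38 to 52 mm from the axis, away from the fins). Starts at 0.75 to 1.35; stops at -0.9 and 1.55; light friction (0.06 N m), stays where left. The finless grey box's small slotted head is another control.
- tool_block_hole0 (a point): Centre of the mouth of the large hole (37 mm, chamfered, through) in the top of the fixed wooden block, 70 (x) by 130 (y) by 55 mm high; z up. The tool hangs in it on its guard, handle centre 36 mm above this point. An awl stands in a small hole 60 mm away towards block -y, its handle 45 mm above the block.
There are look-alikes about, which are no part of the job. What is shaped like the part that bears trimmer_slot but purple is not meant. Leave any purple look-alike of the part that bears tuner_grip alone.

How it is judged (in metres and radians):
On the way, in this order (a step that is already met when the one before it is completed fails the run):
1. the tool's blade is in the trimmer's slot, with the trimmer not yet turned to the ribs (horizontal distance between tuner_grip and trimmer_slot below 0.012 m and z of tuner_grip in the frame of trimmer_slot below 0.088 m and value of joint trimmer above 0.4 rad), for 0.1 s.
2. the trimmer's pointer is within 0.28 rad of midway between the ribs while the blade is still in the slot (horizontal distance between tuner_grip and trimmer_slot below 0.012 m and z of tuner_grip in the frame of trimmer_slot below 0.088 m and value of joint trimmer between -0.28 and 0.28 rad), for 0.2 s.
At the end, for the whole second after the job is handed in: The trimmer stands within 0.28 rad (16 degrees) of midway between the ribs, and the tuning tool hangs released and upright (within 0.2 rad) in the block's large hole: its handle centre within 15 mm of the hole's axis and 30 to 44 mm above the hole's mouth (value of joint trimmer between -0.28 and 0.28 rad and horizontal distance between tuner_grip and tool_block_hole0 below 0.015 m and z of tuner_grip in the frame of tool_block_hole0 between 0.03 and 0.044 m and angle between tuner_grip's own z axis and vertical below 0.2 rad); the robot touches nothing.
It also fails if it takes over 61 s, if anything falls off the work surface, if the arm or the gripper's body presses on something with over 40 N, if the wrist force passes 120 N, or if a joint passes its speed limit or range.

ROBOT

A 7-joint arm with a two-finger parallel gripper is mounted at the origin on the work surface. World frame = base frame: x ahead of the robot, y to its left, z up, the work surface at z = 0. Lengths are in m, angles in degrees, forces in N, time in s.
With the tool pointing down it reaches from about 0.425 to 0.875 m from the base axis. Payload 4.7 kg.
Tool frame: the origin (TCP) lies at the very end of the fingers, on their centre line; the grasp point (between the pads) lies 19 mm behind it (env.grasp_offset is the distance from the TCP to the grasp point, in m); z points along the fingers, y is the line along which they close (so a half turn about z gives the same grasp; the last joint's range is limited). The gripper opens to 87 mm and grips with 3 to 60 N. Pads are 19 mm wide; open, the fingers measure 117 mm over their backs; the gripper's body (75 mm by 190 mm) begins 51 mm behind the grasp point.
Start: joints at [-66.687, 18.392, -4.016, 83.108, 1.295, 78.541, -3.26], TCP at [0.249, 0.601, 0.223] pointing down, gripper open.
Joint ranges: [-163.93, 163.93], [-17.29, 119.83], [-79.2, 71.16], [3.27, 140.29], [-89.18, 269.18], [5.43, 117.66], [-154.24, 154.24]. Speed limits (degrees/s): [147.25, 147.25, 180, 180, 180, 180, 180].

INTERFACE

Orientations are given as [roll, pitch, yaw] about the fixed x, y, z axes, in that order (R = Rz(yaw) Ry(pitch) Rx(roll)).
In Python, from cell import env gives the robot as it stands. The module is installed in compiled form; this text tells all that it offers.
- The arm moves only by the tool drive_tool, never from a script. Its argument "moves" is one flat list of numbers, 5 for each row, row after row: the shift along the tool's x, y, z in units of 40 mm (1.0 is 40 mm), then the turn about the tool's z in units of 10 degrees (1.0 is 10 degrees), then the finger opening in mm, from 0 to 87. A call has 1 to 5 rows; each row is the pose to reach, as a shift and turn from the pose commanded when the call began, along the tool's axes at that moment; what a row does not reach only later rows make up. A row lasts 1/8 s, in which the tool goes at most 62.5 mm and 10.7 degrees, less where a joint would pass 70% of its speed; a pose out of reach is approached as far as the arm can. A call with a gripper value outside its range is refused whole. The fingers move at their own pace and stop on an object; "squeeze" is the grip in N (left out, the last holds). Time passes only in rows, so rows that repeat a pose let the fingers close. It gives the time, the measured TCP pose, the force, the opening and the grip force at its end, in the units of the state.
- env.get_obs(): the state, without advancing time (a new reading comes with each control period).
- env.read_camera(name): name is "side" or "top"; returns (picture, depth): 400x640x3 uint8, red, green, blue; 400x640 float32, m along the optical axis (not along the pixel's ray), 0 where there is no reading.
- env.camera_model(name): a dict with "K" (3x3 intrinsics, pixels), "rvec" (rotation vector, rad) and "tvec" (3), from world to camera coordinates, as OpenCV has them. Camera axes: x right, y down, z forward; pixel columns grow to the right and rows downward; lengths in m; the calibration is good to about 2 mm. A picture is of the moment at which its call begins. camera_model takes no time and is no camera call.
- env.sign_off(): hands the job in; it is judged then, once.
The state is a dict: "time_s": time; "qpos": joint angles; "joint_velocities": joint speeds; "effort": joint torques, N m; "tool_pos": TCP position; "tool_rot": TCP orientation; "force": force on the tool from outside, world axes, zero at the start; "wrist_torque": the same for the moment, N m; "grip_width": finger opening in m; "grasp_force": force on a finger pad.
Only numpy, scipy, OpenCV 4.12 (cv2) and the standard library are available. Lean on these libraries where they do the work, as an engineer would, in place of code of your own. Each camera call takes 0.05 s, during which the arm holds its last target. There are 200 camera calls.

## Working session

There is one attempt and no reset: what is moved stays moved. The work goes in short steps, Python scripts to look and compute and a tool call to move; the robot and the scene stay as the last step left them, time stands still between calls to the robot, and variables do not carry over. Pictures are saved under pics/ and viewed, at most 13 in all, crops included, and the job is handed in when it is done.

Besides the shell and the picture viewer there is one more tool, called after "Emit:" by a JSON object that holds its "api" and its "payload". drive_tool: Moves the arm, as the interface text tells. Its arguments: {"type":"object","properties":{"moves":{"type":"array","items":{"type":"number"}},"squeeze":{"type":"number"}},"required":["moves"]}

```bash
mkdir -p pics
cat > h.py <<'E'
import numpy as np, cv2
from cell import env
def cam(n):
    m=env.camera_model(n); K=np.array(m["K"]);R=cv2.Rodrigues(np.array(m["rvec"],float))[0];t=np.array(m["tvec"],float).ravel()
    return K,R,t
def ray(n,u,v,z):
    K,R,t=cam(n); d=R.T@np.linalg.inv(K)@[u,v,1]; c=-R.T@t
    return c+d*(z-c[2])/d[2]
def pts(n,depth):
    K,R,t=cam(n); v,u=np.mgrid[:400,:640]
    P=np.stack([(u-K[0,2])/K[0,0]*depth,(v-K[1,2])/K[1,1]*depth,depth],-1)
    return (P-t)@R
def proj(n,p):
    K,R,t=cam(n); q=K@(R@np.array(p)+t); return q[:2]/q[2]
def save(f,im): cv2.imwrite("pics/"+f,im[...,::-1])
E
python3 - <<'E'
from h import *
a,d=env.read_camera("top"); b,e=env.read_camera("side")
np.savez("s0.npz",a=a,d=d,b=b,e=e)
save("top0.png",a);save("side0.png",b)
for n in("top","side"):
    K,R,t=cam(n);print(n,K.ravel().round(1),(-R.T@t).round(3),R[2].round(2))
print(env.get_obs())
E
```

```text
top [437.8   0.  311.8   0.  437.8 190.6   0.    0.    1. ] [0.476 0.092 1.065] [ 0.07  0.01 -1.  ]
side [411.9   0.  320.8   0.  411.9 197.3   0.    0.    1. ] [0.522 0.753 0.725] [ 0.03 -0.72 -0.69]
{'time_s': 0.1, 'qpos': array([-66.68559863,  18.43397119,  -4.01654665,  83.16912889,
         1.29538047,  78.5417208 ,  -3.26146397]), 'joint_velocities': array([-0.07995674,  0.01009398,  0.05860416, -0.14146017, -0.05158306,
        0.0301845 , -0.0571301 ]), 'effort': array([-6.23373544e-04, -4.92573273e+01, -4.06022659e-01, -3.13395023e+01,
       -6.40652748e-02,  3.95925343e-02,  1.05879453e-04]), 'tool_pos': array([0.2486555 , 0.60000562, 0.22156991]), 'tool_rot': array([-1.79900440e+02,  5.63990699e-03,  1.57494800e+02]), 'force': array([0.92836584, 0.06479073, 0.07255518]), 'wrist_torque': array([-0.03306752,  0.00733926, -0.00635311]), 'grasp_force': 0.0, 'grip_width': 0.08711655270200042}
```

View pics/top0.png

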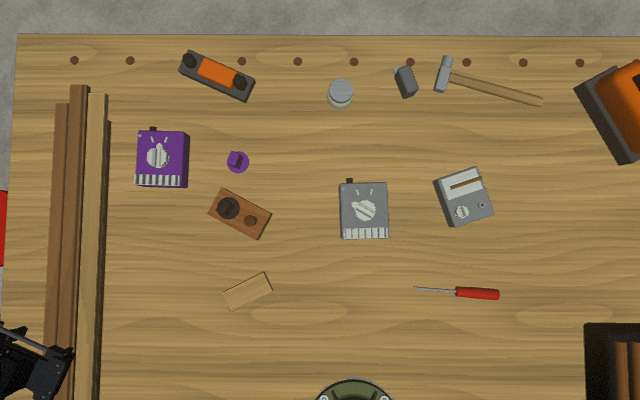

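View pics/side0.png

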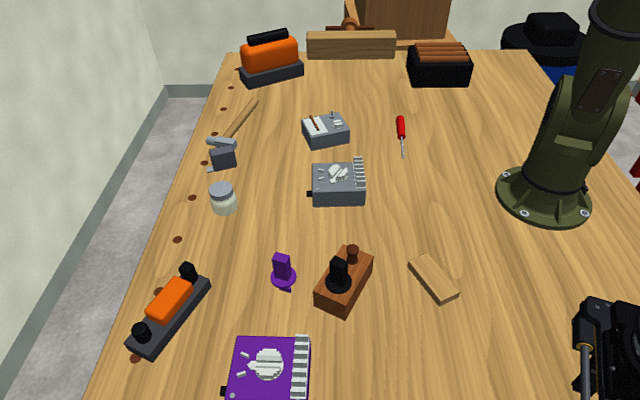

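Top view: the black tuner in the wooden block is at (228,208), side (338,270), and the awl is at (251,220). Possible confusions are the purple tuner (237,161), the purple unit (157,156), the finless grey box (462,212) and the grey finned unit (364,210). By the description I choose the black tuner and the grey finned unit.

Run:
```python
from h import *
s=np.load("s0.npz");a,d,b,e=s["a"],s["d"],s["b"],s["e"]
T=pts("top",d);S=pts("side",e)
def rep(nm,P,m):
    q=P[m];
    if len(q)<5: print(nm,len(q));return
    r=cv2.minAreaRect((q[:,:2]*1000).astype(np.float32)); print(nm,len(q),'med',np.median(q,0).round(4),'rect',np.round(r[0],1),np.round(r[1],1),round(r[2],1))
for n,im,P,(u0,u1,v0,v1) in(("top",a,T,(200,280,180,245)),("side",b,S,(305,380,240,325))):
    w=np.zeros(im.shape[:2],bool);w[v0:v1,u0:u1]=1
    blk=w&(im.max(2)<60)
    z=P[...,2]
    rep(n+" blockTop",P,w&(abs(z-.055)<.006)&~blk)
    rep(n+" body",P,w&(z>.045)&(z<.135))
    rep(n+" handle top",P,blk&(z>.112)); rep(n+" handle",P,blk&(z>.070));rep(n+" guard",P,blk&(z<.070)&(z>.045))
    print("zmax",np.percentile(z[blk],[50,90,99]).round(3))
for n,im,P,(u0,u1,v0,v1) in(("top",a,T,(330,400,170,245)),("side",b,S,(305,372,150,212))):
    w=np.zeros(im.shape[:2],bool);w[v0:v1,u0:u1]=1
    z=P[...,2]; wh=w&(im.min(2)>170)
    print(n,"white z",np.percentile(z[wh],[5,25,50,75,95]).round(3))
    rep(n+" unit",P,w&(z>.045)); rep(n+" grey top",P,w&(abs(z-.055)<.004)&~wh); rep(n+" head",P,w&(z>.066)&(im.min(2)>130))
ct=[cv2.resize(a[175:245,330:400],(420,420),interpolation=2),cv2.resize(b[150:212,308:370],(420,420)[:2],interpolation=2)]
save("crop.png",np.hstack([ct[0][:,:380],cv2.resize(a[180:250,195:265],(420,420),interpolation=2)]))
```

```text
top blockTop 1221 med [0.4932 0.2611 0.0555] rect [497.  270.7] [130.5  70.1] 62.6
top body 1721 med [0.4969 0.2695 0.0564] rect [497.  270.7] [130.5  70.1] 62.6
top handle top 122 med [0.5098 0.2921 0.1214] rect [486.2 199.4] [214.1  32.4] 76.0
top handle 176 med [0.5088 0.2897 0.12  ] rect [485.8 199.5] [214.1  33.3] 76.0
top guard 168 med [0.5062 0.2831 0.0616] rect [497.  278.3] [87.4 47.1] 49.0
zmax [0.073 0.122 0.125]
side blockTop 1143 med [0.493  0.2815 0.0552] rect [499.2 271.8] [134.   71.2] 62.4
side body 2163 med [0.5007 0.2974 0.0565] rect [499.2 271.8] [134.   71.2] 62.4
side handle top 187 med [0.5114 0.2979 0.1209] rect [508.4 517.3] [ 31.1 470.6] 0.5
side handle 465 med [0.5095 0.3005 0.1037] rect [522.3 496.8] [509.5  49.7] 84.5
side guard 374 med [0.509  0.3047 0.0613] rect [504.5 284.6] [104.   64.2] 62.4
zmax [0.075 0.121 0.123]
top white z [0.056 0.058 0.06  0.072 0.077]
top unit 2686 med [ 0.5061 -0.018   0.0562] rect [505.4   8.9] [129.9 167.7] 2.2
top grey top 1827 med [ 0.5203 -0.0198  0.0552] rect [506.6 -19.6] [129.8 109.8] 2.0
top head 319 med [ 0.4927 -0.0203  0.0739] rect [468.6   2.4] [125.  128.3] 39.5
side white z [0.057 0.062 0.072 0.074 0.078]
side unit 1726 med [ 0.5074 -0.0022  0.056 ] rect [488.6 337. ] [127.6 826.1] 3.4
side grey top 1006 med [0.526  0.0033 0.0551] rect [508.8 -18.9] [127.1 114.2] 2.4
side head 231 med [ 0.4932 -0.0191  0.0734] rect [483.8 343.3] [ 86.9 817.9] 0.8
```

View pics/crop.png

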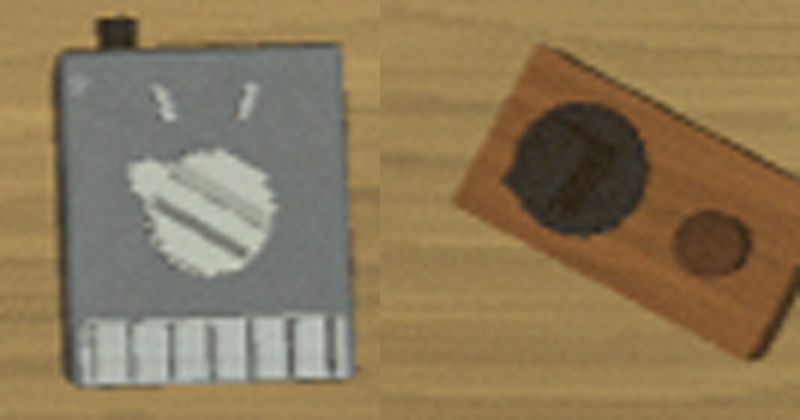

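Run:
```python
from h import *
s=np.load("s0.npz");a,d,b,e=s["a"],s["d"],s["b"],s["e"]
T=pts("top",d);S=pts("side",e)
def rect(nm,q):
    r=cv2.minAreaRect((q[:,:2]*1000).astype(np.float32)); print(nm,len(q),'med',np.median(q,0).round(4),'rect',np.round(r[0],1),np.round(r[1],1),round(r[2],1))
def near(P,c,r): return np.hypot(P[...,0]-c[0],P[...,1]-c[1])<r
for n,P in(("top",T),("side",S)):
    z=P[...,2];w=near(P,(.511,.297),.04)
    rect(n+" htop",P[w&(z>.116)&(z<.126)]); rect(n+" handle",P[w&(z>.08)&(z<.126)]); rect(n+" guard",P[w&(z>.0585)&(z<.066)])
    rect(n+" awl",P[near(P,(.483,.244),.025)&(z>.08)&(z<.12)])
    im=a if n=="top" else b
    w=near(P,(.494,-.02),.045)&(z>.066)&(z<.09);rect(n+" head",P[w]); rect(n+" headtop",P[w&(z>.072)])
# guard ellipse by contour, top view
m=((a.max(2)<70)*255).astype(np.uint8); w=np.zeros_like(m);w[185:230,205:242]=255;m&=w
c=max(cv2.findContours(m,0,2)[0],key=cv2.contourArea); pp=np.array([ray("top",*p[0],.061)[:2] for p in c])*1000
print("guard circ",cv2.minEnclosingCircle(pp.astype(np.float32)),cv2.contourArea(c))
# side view handle edge, and white head
for n,im,(u0,u1,v0,v1) in(("top",a,(347,382,195,226)),("side",b,(315,354,160,186))):
    m=((im.min(2)>150)*255).astype(np.uint8);w=np.zeros_like(m);w[v0:v1,u0:u1]=255;m&=w
    m=cv2.morphologyEx(m,cv2.MORPH_CLOSE,np.ones((5,5)))
    c=max(cv2.findContours(m,0,2)[0],key=cv2.contourArea); pp=(np.array([ray(n,*p[0],.073)[:2] for p in c])*1000).astype(np.float32)
    print(n,"head ell",cv2.fitEllipse(pp),cv2.boundingRect(c))
print(np.array([proj("top",(.511,.297,.121)),proj("side",(.511,.297,.121))]))
cp=[cv2.resize(a[188:230,208:250],(400,400),interpolation=2),cv2.resize(b[250:300,313:363],(400,400),interpolation=2)]
save("crop2.png",np.clip(np.hstack(cp).astype(float)*2.2,0,255).astype(np.uint8))
```

```text
top htop 128 med [0.5087 0.2933 0.1214] rect [509.3 293.4] [20.3 29.9] 54.2
top handle 175 med [0.5086 0.2908 0.1206] rect [509.2 293.1] [20.9 30. ] 54.2
top guard 208 med [0.5064 0.2855 0.0614] rect [507.  298.6] [72.1 63.5] 47.7
top awl 102 med [0.4812 0.2388 0.094 ] rect [481.3 239.4] [22.2 23. ] 0.3
top head 301 med [ 0.5015 -0.0203  0.0728] rect [489.1 -25.2] [61.8 79. ] 82.6
top headtop 177 med [ 0.4949 -0.0203  0.0743] rect [487.7 -15.6] [78.4 61.2] 14.0
side htop 170 med [0.5114 0.297  0.121 ] rect [511.6 295.8] [20.5 29.5] 57.4
side handle 378 med [0.5114 0.3008 0.1123] rect [511.5 296.2] [21.2 30.1] 57.8
side guard 261 med [0.5129 0.306  0.0612] rect [512. 300.] [41.8 48.2] 88.5
side awl 130 med [0.4835 0.2456 0.0924] rect [484.  241.4] [23.8 24.2] 52.4
side head 279 med [ 0.4933 -0.0184  0.0726] rect [490.4 -22.9] [62.5 82.9] 84.3
side headtop 158 med [ 0.4682 -0.0193  0.0739] rect [490.2 -14.6] [82.7 59.9] 11.2
guard circ ((507.9593811035156, 293.94561767578125), 26.641132354736328) 351.5
top head ell ((507.5166320800781, -18.258451461791992), (42.79934310913086, 51.3084602355957), 147.6999969482422) (352, 200, 24, 21)
side head ell ((516.8341674804688, -10.460434913635254), (60.251888275146484, 71.06269073486328), 82.94251251220703) (318, 164, 30, 19)
[[220.53047146 205.90267606]
 [338.20712272 262.61396564]]
```

View pics/crop2.png

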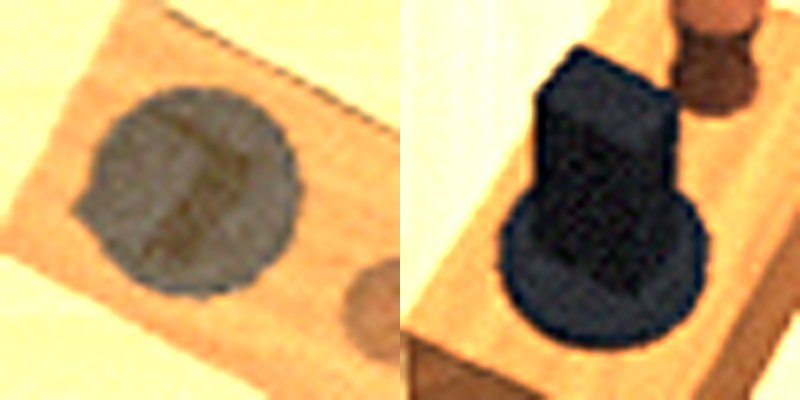

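Both views agree on the tool: handle top at z 0.121, thin axis at about 56°, centre about (0.510, 0.294). The crop shows the handle standing in the round guard, clearly black and in the wooden block. Next I refine the trimmer centre and pointer.

```bash
cat >> h.py <<'E'
from scipy.optimize import least_squares
def head(n,im,c0=(.4925,-.0195),zt=.073):
    u,v=proj(n,(*c0,zt)); m=((im.min(2)>135)*255).astype(np.uint8); w=np.zeros_like(m)
    cv2.circle(w,(int(u+.5),int(v+.5)),20,255,-1); m&=w; m=cv2.morphologyEx(m,cv2.MORPH_CLOSE,np.ones((5,5),np.uint8))
    c=max(cv2.findContours(m,0,1)[0],key=cv2.contourArea)
    p=np.array([ray(n,*q[0],zt)[:2] for q in c])
    f=least_squares(lambda x:np.hypot(*(p-x).T)-.024,c0,loss="soft_l1",f_scale=.001)
    r=p-f.x; k=np.hypot(*r.T); tip=r[k>.029].mean(0) if (k>.029).any() else [0,0]
    return f.x,k.max(),np.degrees(np.arctan2(tip[1],tip[0])),np.abs(f.fun).mean()
def go(x,y,z,yaw,o=None):
    "moves (units) from measured pose to world TCP"
    o=env.get_obs(); p=o["tool_pos"]; a=np.radians(o["tool_rot"][2]); d=np.array([x,y,z])-p
    t=(o["tool_rot"][2]-yaw+180)%360-180
    print("at",p.round(4),o["tool_rot"].round(1),"F",o["force"].round(1),"t",o["time_s"],"w",o["grip_width"].round(4))
    print("moves",np.round([(d[0]*np.cos(a)+d[1]*np.sin(a))/.04,(d[0]*np.sin(a)-d[1]*np.cos(a))/.04,-d[2]/.04,t/10],3))
E
python3 - <<'E'
from h import *
s=np.load("s0.npz")
print(head("top",s["a"]),head("side",s["b"]))
a=s["a"]; P=pts("top",s["d"])
# ribs
m=(a.min(2)>140);m[:, :350]=0;m[:,382:]=0;m[:185]=0;m[197:]=0
n,l,st,c=cv2.connectedComponentsWithStats(m.astype(np.uint8))
for i in range(1,n): print(st[i],ray("top",*c[i],.06))
go(.5105,.2945,.22,146)
E
```

```text
(array([ 0.50717434, -0.01858746]), np.float64(0.034404298922916104), np.float64(61.06063776613834), np.float64(0.002039417836651604)) (array([ 0.49242577, -0.00953258]), np.float64(0.07422484593291201), np.float64(-142.1406287348966), np.float64(0.016714069122618073))
[356 189   3   6  11] [ 0.54847974 -0.00342191  0.06      ]
[370 189   3   6  10] [ 0.54972215 -0.03536255  0.06      ]Traceback (most recent call last):
  File "<stdin>", line 9, in <module>
  File "h.py", line 29, in go
    print("at",p.round(4),o["tool_rot"].round(1),"F",o["force"].round(1),"t",o["time_s"],"w",o["grip_width"].round(4))
                                                                                             ^^^^^^^^^^^^^^^^^^^^^
AttributeError: 'float' object has no attribute 'round'
```

```bash
sed -i 's/o\["grip_width"\].round(4)/round(o["grip_width"],4)/' h.py
python3 - <<'E'
from h import *
s=np.load("s0.npz");b=s["b"]
print(proj("side",(.507,-.019,.073)))
print(head("side",b,(.507,-.019)))
P=pts("side",s["e"]);m=(np.hypot(P[...,0]-.507,P[...,1]+.019)<.04)&(abs(P[...,2]-.0735)<.003)
q=P[m][:,:2];f=least_squares(lambda x:np.clip(np.hypot(*(q-x).T)-.024,0,None),(.507,-.019)).x
print("side depth top face",cv2.minEnclosingCircle((q*1000).astype(np.float32)),q.mean(0))
P=pts("top",s["d"]);m=(np.hypot(P[...,0]-.507,P[...,1]+.019)<.04)&(abs(P[...,2]-.0735)<.003)
q=P[m][:,:2];print(q.mean(0),cv2.minEnclosingCircle((q*1000).astype(np.float32)))
# slot: low-depth pixels within head
m=(np.hypot(P[...,0]-.507,P[...,1]+.0186)<.021)&(P[...,2]<.069)
q=P[m];c=q[:,:2].mean(0);v=np.linalg.svd(q[:,:2]-c)[2][0];print("slot",len(q),q.mean(0),np.degrees(np.arctan2(v[1],v[0])),q[:,2].min())
go(.5105,.2945,.22,146)
E
```

```text
[338.25802843 170.15122364]
(array([ 0.50218558, -0.01223334]), np.float64(0.0668793067177178), np.float64(-132.88988817978046), np.float64(0.01352002346146974))
side depth top face ((500.2441101074219, -17.991798400878906), 32.17875289916992) [ 0.5095462  -0.01779877]
[ 0.50705011 -0.0193894 ] ((505.8070373535156, -19.463407516479492), 23.806339263916016)
slot 103 [ 0.50729563 -0.01922039  0.06147028] 60.8147330704139 0.05564640353073614
at [0.2487 0.6    0.2216] [-179.9    0.   157.5] F [0.9 0.1 0.1] t 0.1 w 0.0871
moves [-8.971 -4.55   0.039  1.149]
```

Emit:
{"api": "drive_tool", "payload": {"moves": [-1.4, -0.7, 0, 0.3, 60, -2.8, -1.4, 0, 0.6, 50, -4.2, -2.1, 0, 0.9, 42, -5.6, -2.8, 0, 1.15, 42, -6.9, -3.5, 0, 1.15, 42], "squeeze": 25}}

```text
time_s: 0.72
tool_pos: [0.4513, 0.3635, 0.2223]
tool_rot: [-180.0, 0.0, 145.9]
force: [-0.0, 0.0, -1.0]
grip_width: 0.0465
grasp_force: 0.0
```

```bash
python3 -c "
from h import *
go(.5105,.2945,.16,146)"
```

```text
at [0.4513 0.3635 0.2223] [-180.     0.   145.9] F [-0.  0. -1.] t 0.725 w 0.0465
moves [-2.191 -0.601  1.557 -0.005]
```

Emit:
{"api": "drive_tool", "payload": {"moves": [-1.1, -0.3, 0, 0, 42, -2.19, -0.6, 0, 0, 42, -2.19, -0.6, 0.8, 0, 42, -2.19, -0.6, 1.5, 0, 42, -2.19, -0.6, 1.5, 0, 42]}}

```text
time_s: 1.35
tool_pos: [0.5076, 0.2955, 0.1598]
tool_rot: [-179.7, -0.1, 146.0]
force: [0.0, -0.5, 0.1]
grip_width: 0.042
grasp_force: 0.0
```

Run:
```python
from h import *
a,_=env.read_camera("top");b,_=env.read_camera("side")
save("c3.png",np.hstack([cv2.resize(a[165:245,190:270],(400,400),interpolation=2),cv2.resize(b[215:315,290:390],(400,400),interpolation=2)]))
go(.5105,.2945,.074,146)
```

```text
at [0.5095 0.2968 0.1631] [180.   0. 146.] F [-0.6  0.3 -0.1] t 1.45 w 0.0417
moves [-5.200e-02 -3.400e-02  2.227e+00  1.000e-03]
```

View pics/c3.png

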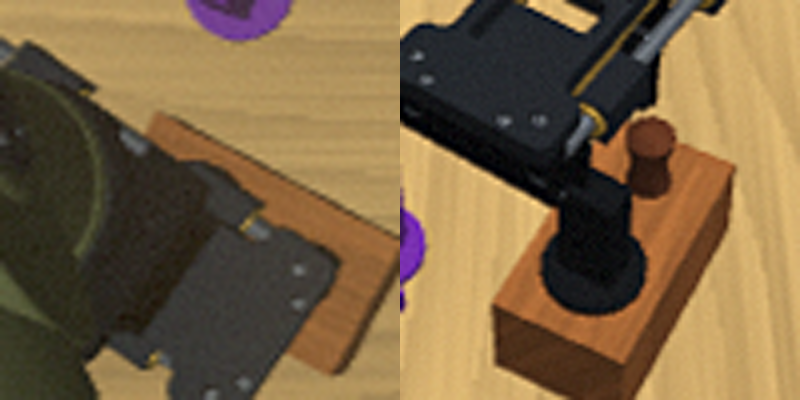

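The crop shows the fingers above the black handle, clear of the awl. I descend and grip.

Emit:
{"api": "drive_tool", "payload": {"moves": [-0.05, -0.03, 0.8, 0, 42, -0.05, -0.03, 1.5, 0, 42, -0.05, -0.03, 2.0, 0, 42, -0.05, -0.03, 2.2, 0, 42, -0.05, -0.03, 2.2, 0, 42]}}

```text
time_s: 2.08
tool_pos: [0.5108, 0.2949, 0.0754]
tool_rot: [179.9, 0.0, 146.0]
force: [0.2, -0.1, -0.2]
grip_width: 0.0424
grasp_force: 0.0
```

Emit:
{"api": "drive_tool", "payload": {"moves": [0, 0, 0, 0, 10, 0, 0, 0, 0, 10, 0, 0, 0, 0, 10, 0, 0, 0, 0, 10, 0, 0, 0, 0, 10], "squeeze": 30}}

```text
time_s: 2.7
tool_pos: [0.5107, 0.2947, 0.0752]
tool_rot: [180.0, 0.0, 146.0]
force: [-0.8, 0.2, 4.1]
grip_width: 0.0198
grasp_force: 30.0
```

Emit:
{"api": "drive_tool", "payload": {"moves": [0, 0, -0.4, 0, 10, 0, 0, -1.1, 0, 10, 0, 0, -2.0, 0, 10, 0, 0, -3.0, 0, 10, 0, 0, -3.2, 0, 10]}}

```text
time_s: 3.32
tool_pos: [0.512, 0.2954, 0.2064]
tool_rot: [179.7, 0.1, 146.0]
force: [0.3, 0.1, -0.4]
grip_width: 0.0197
grasp_force: 30.0
```

Run:
```python
from h import *
a,_=env.read_camera("top");b,d=env.read_camera("side")
save("c4.png",np.hstack([cv2.resize(b[170:320,270:420],(400,400),interpolation=2)]))
o=env.get_obs();print(proj("side",o["tool_pos"]))
go(.507,-.019,.20,60)
```

```text
[338.79564991 231.47114367]
at [0.5108 0.2947 0.2036] [179.9   0.  146. ] F [-0.3 -0.3 -0.2] t 3.425 w 0.0196
moves [-4.308 -6.555  0.09   8.599]
```

View pics/c4.png

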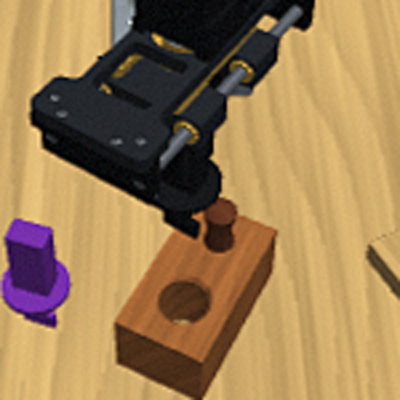

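The tool is held upright and the empty hole is visible at crop (185,301), which is side pixel (339.4, 282.9). I move towards the trimmer.

Emit:
{"api": "drive_tool", "payload": {"moves": [-0.5, -0.7, 0, 1, 10, -1.0, -1.5, 0, 2, 10, -1.6, -2.4, 0, 3, 10, -2.2, -3.4, 0, 4, 10, -2.8, -4.2, 0, 5, 10]}}

```text
time_s: 4.05
tool_pos: [0.5078, 0.0905, 0.2007]
tool_rot: [-179.8, 0.0, 95.6]
force: [0.4, -0.3, -0.4]
grip_width: 0.0198
grasp_force: 30.0
```

Run:
```python
from h import *
print("hole side",ray("side",339.4,282.9,.055))
go(.507,-.019,.20,60)
```

```text
hole side [0.50803659 0.29551005 0.055     ]
at [0.5078 0.0905 0.2007] [-179.8    0.    95.6] F [ 0.4 -0.3 -0.4] t 4.05 w 0.0198
moves [-2.723 -0.29   0.016  3.563]
```

Emit:
{"api": "drive_tool", "payload": {"moves": [-0.7, -0.07, 0, 1, 10, -1.4, -0.15, 0, 2, 10, -2.1, -0.22, 0, 3, 10, -2.72, -0.29, 0, 3.55, 10, -2.72, -0.29, 0, 3.55, 10]}}

```text
time_s: 4.68
tool_pos: [0.508, -0.019, 0.201]
tool_rot: [-179.9, 0.1, 60.3]
force: [0.6, 0.7, -1.5]
grip_width: 0.0197
grasp_force: 30.0
```

Run:
```python
from h import *
b,d=env.read_camera("side")
save("c5.png",cv2.resize(b[110:220,275:395],(720,660)[:1]+(600,),interpolation=2))
go(.507,-.019,.135,60)
for p in [(.507,-.019,.0),(.507,-.019,.073)]: print(proj("side",p))
o=env.get_obs();t=o["tool_pos"];
# expected blade ends and guard
a=np.radians(60)
for s in(-13,13): print("blade",proj("side",t+[s/1e3*np.cos(a),s/1e3*np.sin(a),.016-.081]))
print("guard",proj("side",t+[0,0,.016-.036]))
```

```text
at [ 0.5082 -0.0171  0.2012] [-1.799e+02  1.000e-01  6.050e+01] F [ 0.6 -0.8 -0.6] t 4.725 w 0.0198
moves [-0.057 -0.002  1.655  0.048]
[337.97457717 191.91862384]
[338.25802843 170.15122364]
blade [340.74020856 147.03895355]
blade [335.26955732 152.95306933]
guard [338.21826333 134.04483069]
```

View pics/c5.png

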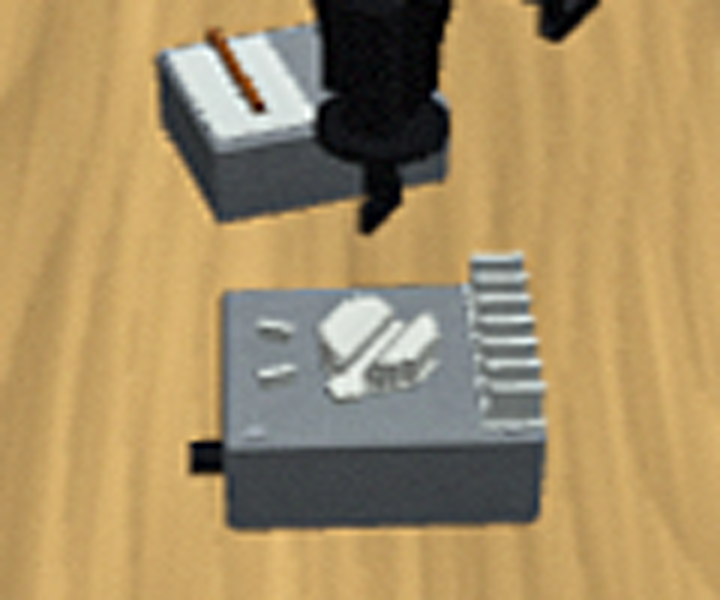

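The crop shows the blade (crop 372,230) straight above the white slotted head (crop 379,331), parallel to its slot. The guard and blade projections match the prediction within about 1 px, so I descend.

Emit:
{"api": "drive_tool", "payload": {"moves": [-0.02, 0, 0.6, 0, 10, -0.02, 0, 1.1, 0, 10, -0.02, 0, 1.4, 0, 10, -0.02, 0, 1.55, 0, 10, -0.02, 0, 1.65, 0, 10]}}

```text
time_s: 5.35
tool_pos: [0.509, -0.0171, 0.1366]
tool_rot: [180.0, -0.0, 60.5]
force: [-0.9, -1.0, -0.7]
grip_width: 0.0195
grasp_force: 30.0
```

Emit:
{"api": "drive_tool", "payload": {"moves": [0, 0, 0.05, 0, 10, 0, 0, 0.1, 0, 10, 0, 0, 0.14, 0, 10, 0, 0, 0.16, 0, 10, 0, 0, 0.16, 0, 10]}}

```text
time_s: 5.98
tool_pos: [0.5087, -0.0175, 0.1302]
tool_rot: [-180.0, -0.0, 60.5]
force: [-0.1, 0.4, -0.8]
grip_width: 0.0199
grasp_force: 30.0
```

Emit:
{"api": "drive_tool", "payload": {"moves": [-0.05, 0, 0.04, 0, 10, -0.05, 0, 0.08, 0, 10, -0.05, 0, 0.1, 0, 10, -0.05, 0, 0.1, 0, 10]}}

```text
time_s: 6.48
tool_pos: [0.5077, -0.0192, 0.1261]
tool_rot: [-180.0, 0.0, 60.5]
force: [-0.4, 0.1, -1.1]
grip_width: 0.02
grasp_force: 30.0
```

Run:
```python
from h import *
b,d=env.read_camera("side")
save("c6.png",cv2.resize(b[110:220,275:395],(720,600),interpolation=2))
go(.507,-.019,.125,60); print(env.get_obs()["wrist_torque"])
```

```text
at [ 0.5078 -0.0192  0.1261] [-180.    -0.    60.5] F [-0.3 -0.5 -1.2] t 6.525 w 0.0199
moves [-0.005 -0.019  0.028  0.05 ]
[-0.07551961  0.04996784 -0.01928362]
```

View pics/c6.png

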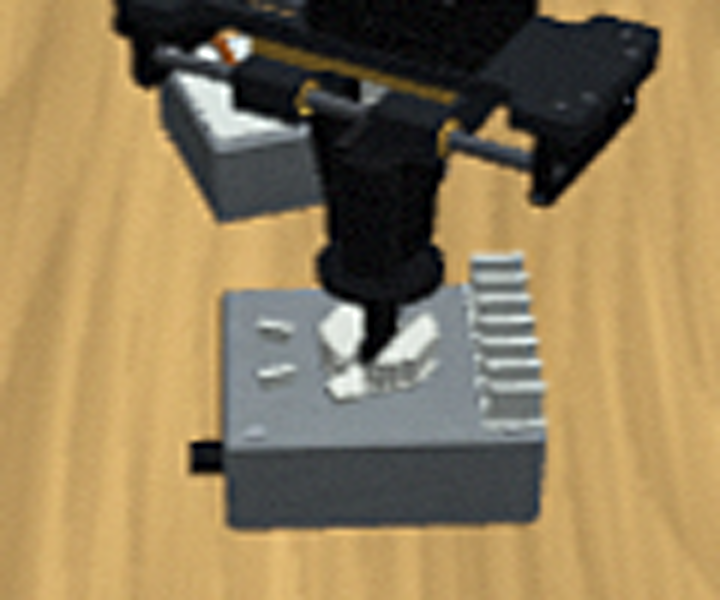

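The blade (crop 375,340) sits inside the slot. Now I turn clockwise.

Emit:
{"api": "drive_tool", "payload": {"moves": [0, 0, 0, 0.7, 10, 0, 0, 0, 1.4, 10, 0, 0, 0, 2.1, 10, 0, 0, 0, 2.8, 10, 0, 0, 0, 3.5, 10]}}

```text
time_s: 7.15
tool_pos: [0.5082, -0.0197, 0.1263]
tool_rot: [179.9, -0.0, 25.3]
force: [1.0, -0.9, -0.5]
grip_width: 0.0198
grasp_force: 30.0
```

Emit:
{"api": "drive_tool", "payload": {"moves": [0, 0, 0, 0.7, 10, 0, 0, 0, 1.4, 10, 0, 0, 0, 2.1, 10, 0, 0, 0, 2.7, 10, 0, 0, 0, 3.1, 10]}}

```text
time_s: 7.78
tool_pos: [0.5082, -0.02, 0.1263]
tool_rot: [179.9, -0.1, -5.7]
force: [-0.1, -1.8, -1.4]
grip_width: 0.0195
grasp_force: 30.0
```

Run:
```python
from h import *
b,d=env.read_camera("side")
save("c7.png",cv2.resize(b[110:220,275:395],(720,600),interpolation=2))
go(.507,-.019,.125,0); print(env.get_obs()["wrist_torque"])
for r in(25,36): print(proj("side",(.507+r/1e3*np.cos(.035),-.019+r/1e3*np.sin(.035),.065)))
```

```text
at [ 0.5082 -0.0199  0.1263] [ 1.799e+02 -1.000e-01 -5.800e+00] F [ 0.3 -1.6 -1.8] t 7.825 w 0.0199
moves [-0.031 -0.02   0.032 -0.576]
[-0.52773409 -0.15010486  0.012141  ]
[328.05922186 172.89489837]
[323.58639094 173.00576323]
```

View pics/c7.png

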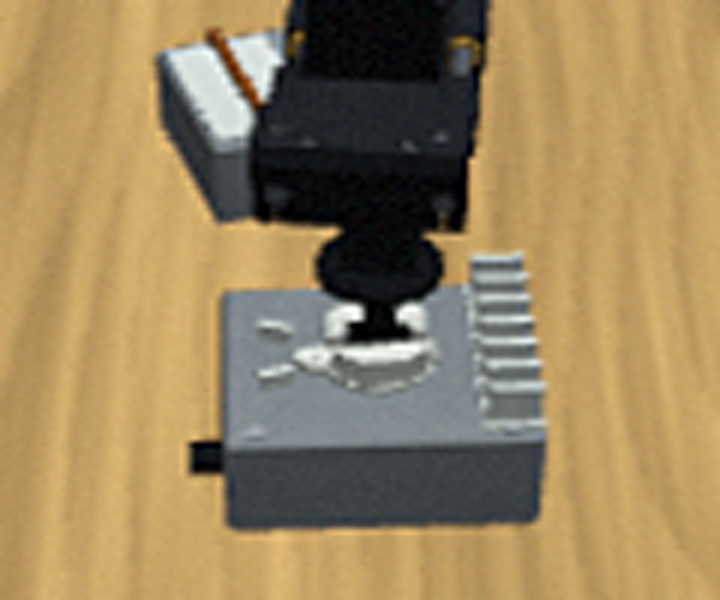

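The pointer tip at crop (297,357) is px (324.5,175.5), about 2.5 px short of the expected midway position (323.6,173.0). That is roughly 9° more.

Emit:
{"api": "drive_tool", "payload": {"moves": [0, 0, 0, 0.4, 10, 0, 0, 0, 0.8, 10, 0, 0, 0, 0.9, 10, 0, 0, 0, 0.9, 10]}}

```text
time_s: 8.32
tool_pos: [0.5081, -0.0199, 0.1263]
tool_rot: [180.0, -0.1, -14.4]
force: [1.9, -2.5, -0.9]
grip_width: 0.0198
grasp_force: 30.0
```

Run:
```python
from h import *
b,d=env.read_camera("side"); s=np.load("s0.npz")
P=pts("side",d)
# nib: white pixels at 27..37 mm from axis, z .056-.076, not ribs
r=np.hypot(P[...,0]-.5075,P[...,1]+.0185);z=P[...,2]
m=(r>.028)&(r<.0365)&(z>.058)&(z<.08)&(b.min(2)>140)&(P[...,0]>.52)
q=P[m];print(len(q),q.mean(0).round(4),np.degrees(np.arctan2(q[:,1].mean()+.0185,q[:,0].mean()-.5075)))
# ribs in side view
m=(r>.037)&(r<.054)&(z>.055)&(b.min(2)>140)&(P[...,0]>.53)
for sgn in(1,-1):
    q=P[m&((P[...,1]+.0185)*sgn>0)];print(len(q),q.mean(0).round(4))
m=((b.min(2)>150)).astype(np.uint8);v,u=np.where(m[160:185,318:332]);print(list(zip((u+318).tolist(),(v+160).tolist())))
go(.507,-.019,.20,0)
```

```text
9 [ 0.539  -0.0198  0.0596] -2.36049673461026
14 [ 0.5503 -0.0065  0.072 ]
10 [ 0.5493 -0.0358  0.0608]
[(330, 166), (331, 166), (330, 167), (331, 167), (318, 168), (319, 168), (330, 168), (331, 168), (318, 169), (319, 169), (320, 169), (321, 169), (322, 169), (323, 169), (330, 169), (331, 169), (322, 170), (323, 170), (329, 170), (330, 170), (331, 170), (326, 172), (327, 172), (328, 172), (329, 172), (324, 173), (325, 173), (326, 173), (327, 173), (328, 173), (329, 173), (330, 173), (331, 173), (323, 174), (324, 174), (325, 174), (326, 174), (327, 174), (328, 174), (329, 174), (331, 174), (326, 175), (327, 175), (328, 175), (329, 175), (327, 176), (328, 176), (319, 177), (320, 177), (321, 177), (322, 177), (323, 177), (318, 178), (319, 178), (320, 178), (321, 178)]
at [ 0.5081 -0.0199  0.1263] [ 1.80e+02 -1.00e-01 -1.45e+01] F [ 1.8 -2.1 -1.3] t 8.375 w 0.02
moves [-0.032 -0.016 -1.843 -1.445]
```

The pointer tip at (323,174) lies midway between the ribs (rows about 169.5 and 177.5). I ease back and lift.

Emit:
{"api": "drive_tool", "payload": {"moves": [0, 0, 0, -0.5, 10, 0, 0, -0.3, -0.5, 10, 0, 0, -0.8, -0.5, 10, 0, 0, -1.5, -0.5, 10, 0, 0, -2.1, -0.5, 10]}}

```text
time_s: 9.0
tool_pos: [0.5078, -0.0184, 0.212]
tool_rot: [-179.9, -0.0, -9.6]
force: [0.5, -0.6, -0.4]
grip_width: 0.02
grasp_force: 30.0
```

Run:
```python
from h import *
go(.5102,.2942,.205,146)
```

```text
at [ 0.5078 -0.0184  0.212 ] [-179.9   -0.    -9.6] F [ 0.5 -0.6 -0.4] t 9.0 w 0.02
moves [ -1.238  -7.717   0.176 -15.556]
```

Emit:
{"api": "drive_tool", "payload": {"moves": [-0.2, -1.1, 0, -1, 10, -0.3, -2.2, 0, -2, 10, -0.5, -3.3, 0, -3, 10, -0.7, -4.4, 0, -4, 10, -0.9, -5.5, 0, -5, 10]}}

```text
time_s: 9.62
tool_pos: [0.508, 0.2059, 0.2112]
tool_rot: [-179.9, -0.1, 40.8]
force: [0.2, -0.0, -0.5]
grip_width: 0.0198
grasp_force: 30.0
```

Run:
```python
from h import *
a,d=env.read_camera("top")
np.savez("s1.npz",a=a,d=d)
print(head("top",a,(.507,-.019)))
P=pts("top",d);m=(np.hypot(P[...,0]-.507,P[...,1]+.0186)<.021)&(P[...,2]<.069)
q=P[m];c=q[:,:2].mean(0);v=np.linalg.svd(q[:,:2]-c)[2][0];print("slot",len(q),np.degrees(np.arctan2(v[1],v[0])))
go(.5102,.2942,.205,60)
```

```text
(array([ 0.50764937, -0.02008836]), np.float64(0.03340283064480952), np.float64(-0.44402330926429767), np.float64(0.0020834855373748893))
slot 100 178.44467518184265
at [0.5064 0.2143 0.2108] [-179.7   -0.2   41.6] F [ 0.3  6.3 -0.2] t 9.675 w 0.0198
moves [ 1.398 -1.432  0.145 -1.84 ]
```

The trimmer reads about −1.5° in the world against a mid-rib direction of about 2°, which is good. I go above the hole.

Emit:
{"api": "drive_tool", "payload": {"moves": [0.6, -0.6, 0, -0.9, 10, 1.1, -1.1, 0, -1.8, 10, 1.39, -1.42, 0, -1.8, 10, 1.39, -1.42, 0, -1.8, 10, 1.39, -1.42, 0.5, -1.8, 10]}}

```text
time_s: 10.3
tool_pos: [0.5153, 0.2821, 0.1919]
tool_rot: [179.9, -0.2, 58.3]
force: [-0.4, -0.2, -1.8]
grip_width: 0.0195
grasp_force: 30.0
```

Run:
```python
from h import *
b,d=env.read_camera("side")
save("c8.png",cv2.resize(b[190:320,280:410],(600,600),interpolation=2))
s=np.load("s1.npz");a=s["a"]
go(.5098,.2943,.08,60)
o=env.get_obs();t=o["tool_pos"];y=np.radians(o["tool_rot"][2])
k=600/130
f=lambda p:((np.array(proj("side",p))-[280,190])*k).round(0)
print("hole",f((.5098,.2943,.055)),"guard",f(t+[0,0,-.020]),"blade",[f(t+[s*np.cos(y),s*np.sin(y),-.065]) for s in(-.013,.013)])
# hole dark ellipse in the top image, if visible
c=proj("top",(.5098,.2943,.055));print(c,a[int(c[1]),int(c[0])])
```

```text
at [0.5134 0.2807 0.1879] [-180.     0.2   58.3] F [-0.9 -1.3 -3.1] t 10.35 w 0.0198
moves [ 0.242 -0.254  2.697 -0.175]
hole [270. 426.] guard [263. 226.] blade [array([279., 277.]), array([245., 321.])]
[227.85671925 207.53878487] [84 87 57]
```

View pics/c8.png

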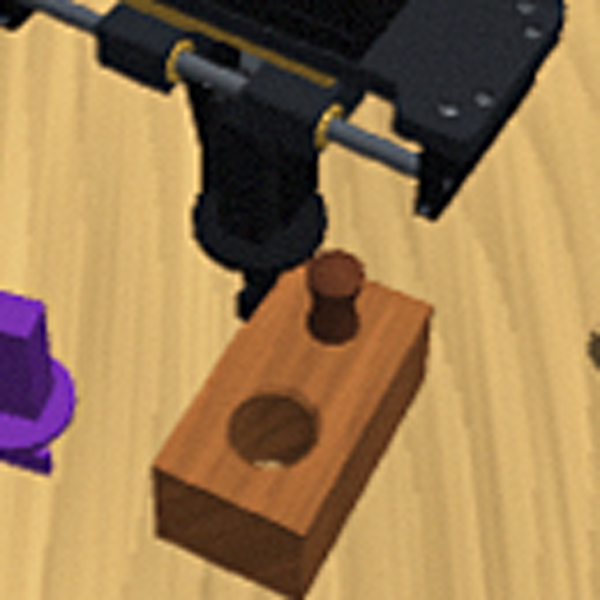

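The hole centre is at crop (273,429) against the predicted (270,426), about 1 mm off. Guard and blade appear where predicted. I centre, then lower.

Emit:
{"api": "drive_tool", "payload": {"moves": [0.25, -0.28, 0, 0, 10, 0.25, -0.28, 0.5, 0, 10, 0.25, -0.28, 1.1, 0, 10, 0.25, -0.28, 1.5, 0, 10, 0.25, -0.28, 1.5, 0, 10]}}

```text
time_s: 10.98
tool_pos: [0.5089, 0.2973, 0.1295]
tool_rot: [-180.0, 0.1, 58.5]
force: [-0.8, 0.2, -0.6]
grip_width: 0.0201
grasp_force: 30.0
```

Run:
```python
from h import *
go(.5092,.2948,.0765,58.3)
```

```text
at [0.5089 0.2973 0.1295] [-1.80e+02  1.00e-01  5.85e+01] F [-0.8  0.2 -0.6] t 10.975 w 0.0201
moves [-0.049  0.038  1.324  0.018]
```

Emit:
{"api": "drive_tool", "payload": {"moves": [-0.05, 0.04, 0.2, 0, 10, -0.05, 0.04, 0.5, 0, 10, -0.05, 0.04, 0.8, 0, 10, -0.05, 0.04, 1.1, 0, 10, -0.05, 0.04, 1.25, 0, 10]}}

```text
time_s: 11.6
tool_pos: [0.5094, 0.2945, 0.0789]
tool_rot: [-180.0, 0.1, 58.5]
force: [-0.0, 0.3, -0.5]
grip_width: 0.0195
grasp_force: 30.0
```

Emit:
{"api": "drive_tool", "payload": {"moves": [0, 0, 0.04, 0, 10, 0, 0, 0.06, 0, 10, 0, 0, 0.06, 0, 10]}}

```text
time_s: 11.98
tool_pos: [0.5102, 0.295, 0.0782]
tool_rot: [180.0, -0.0, 58.5]
force: [0.1, 1.1, -0.3]
grip_width: 0.0201
grasp_force: 30.0
```

Emit:
{"api": "drive_tool", "payload": {"moves": [0, 0, 0.03, 0, 10, 0, 0, 0.06, 0, 10, 0, 0, 0.06, 0, 10]}}

```text
time_s: 12.35
tool_pos: [0.5099, 0.2948, 0.0753]
tool_rot: [-180.0, 0.0, 58.5]
force: [-0.5, -0.0, -0.5]
grip_width: 0.0199
grasp_force: 30.0
```

Emit:
{"api": "drive_tool", "payload": {"moves": [0, 0, 0, 0, 24, 0, 0, 0, 0, 32, 0, 0, 0, 0, 42, 0, 0, 0, 0, 42, 0, 0, 0, 0, 42]}}

```text
time_s: 12.98
tool_pos: [0.51, 0.2948, 0.0754]
tool_rot: [180.0, -0.0, 58.5]
force: [0.6, -1.1, -0.5]
grip_width: 0.0414
grasp_force: 0.0
```

Emit:
{"api": "drive_tool", "payload": {"moves": [0, 0, -0.5, 0, 42, 0, 0, -1.2, 0, 42, 0, 0, -2.2, 0, 42, 0, 0, -3, 0, 42, -1.4, 0, -3, 0, 42]}}

```text
time_s: 13.6
tool_pos: [0.4828, 0.2506, 0.1983]
tool_rot: [179.8, -0.4, 58.7]
force: [-0.1, -0.7, -0.3]
grip_width: 0.0416
grasp_force: 0.0
```

Emit:
{"api": "drive_tool", "payload": {"moves": [-1.2, 0, 0, 0, 42, -2.4, 0, 0, 0, 42, -3, 0, 0, 0, 42, -3, 0, 0, 0, 42]}}

```text
time_s: 14.1
tool_pos: [0.4177, 0.1435, 0.1957]
tool_rot: [-180.0, -0.1, 58.4]
force: [0.3, 0.1, -0.8]
grip_width: 0.0418
grasp_force: 0.0
```

Run:
```python
from h import *
a,d=env.read_camera("top");b,e=env.read_camera("side")
for n,P in(("top",pts("top",d)),("side",pts("side",e))):
    z=P[...,2];w=np.hypot(P[...,0]-.5105,P[...,1]-.2945)<.035
    for lo,hi in((.113,.128),(.0585,.066)):
        q=P[w&(z>lo)&(z<hi)]; 
        if len(q)>5: print(n,len(q),q.mean(0).round(4),q[:,2].std().round(4),cv2.minAreaRect((q[:,:2]*1000).astype(np.float32)))
print(head("top",a,(.507,-.019)))
save("c9.png",np.hstack([cv2.resize(a[150:250,190:390],(480,240),interpolation=2),cv2.resize(b[230:330,290:390],(240,240),interpolation=2)]))
go(.5,.3,.2,58)
```

```text
top 136 [0.5082 0.2935 0.1212] 0.0023 ((508.4366149902344, 294.4458312988281), (30.329757690429688, 19.83864402770996), 59.359432220458984)
top 223 [0.5081 0.2893 0.0615] 0.0017 ((510.77362060546875, 288.231689453125), (56.08894729614258, 59.754302978515625), 68.5737533569336)
side 182 [0.5111 0.2982 0.1203] 0.0023 ((510.6515197753906, 295.8897705078125), (31.68446922302246, 20.915632247924805), 59.25136184692383)
side 278 [0.5098 0.3042 0.0613] 0.0014 ((510.9866638183594, 300.403076171875), (44.48790740966797, 49.991024017333984), 88.56087493896484)
(array([ 0.50784821, -0.01984054]), np.float64(0.03326197326789804), np.float64(-0.8919602244983675), np.float64(0.002130503020959065))
at [0.4184 0.1455 0.1957] [ 1.80e+02 -1.00e-01  5.85e+01] F [-0.   0.6  0.5] t 14.2 w 0.0419
moves [ 4.358 -0.278 -0.106  0.051]
```

View pics/c9.png

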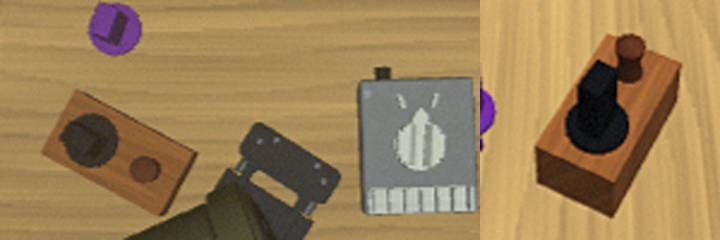

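The tool stands upright in its hole with its handle top at z 0.121. The pointer at (420,112) is midway between the ribs and the gripper is clear, so I hand in.

```bash
python3 -c "
from cell import env
print(env.sign_off())"
```

```text
the job is handed in; nothing more can be done
None
```

The job is handed in at about 14 s of the 61 s allowed: the trimmer pointer measures about 3° from midway between the ribs, and the tuning tool stands upright on its guard in the block's large hole, released with the gripper clear; the hand-in gave no verdict.

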